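# Book a sample cassette through the reader

### The arm

A 6-joint arm with a two-finger parallel gripper is mounted at the origin on a cart in front of the work surface, level with it; the furniture and walls round the work are solid. World frame = base frame: x ahead of the robot, y to its left, z up, the work surface at z = 0. Lengths are in m, angles in rad, forces in N, time in s.
With the tool pointing down it reaches from about 0.25 to 0.775 m from the base axis. Payload 4 kg.
Tool frame: the origin (TCP) lies midway between the tips of the shut fingers; the grasp point (between the pads) lies 19 mm behind it; z points along the fingers, x is the direction in which the jaws open and shut, and the axes are right-handed (so a half turn about z gives the same grasp; the last joint's range is limited). The gripper opens to 94 mm and grips with 3 to 60 N. Pads are 16 mm wide; open, the fingers measure 119 mm over their backs; the gripper's body (75 mm by 177 mm) begins 78 mm behind the grasp point.
Start: joints at [-0.103, 0.087, 1.371, -0, 1.684, -0.103], TCP at [0.55, -0, 0.206] pointing down, gripper open.
Joint ranges: [-3.1, 3.1], [-0.76, 2.03], [0.27, 2.55], [-1.08, 4.22], [0.17, 2.65], [-2.57, 2.57]. Speed limits (rad/s): [2.79, 2.79, 3.14, 3.14, 3.14, 3.14].

### API

Orientations are given as [roll, pitch, yaw] about the fixed x, y, z axes, in that order (R = Rz(yaw) Ry(pitch) Rx(roll)).
In Python, from bench import robot gives the robot as it stands.
- The arm moves only by the shell command python3 -m handwheel 'ROWS'. ROWS is a JSON object of lists of equal length, an entry for each row: "delta_pos": the shift along the tool's x, y, z in mm, a list of three; "rotation": the turn, a rotation vector about the tool's x, y, z in rad, a list of three; "claw": the closure, from -1 (fully open) to 1 (shut). In form: {"delta_pos": [[tx, ty, tz], ...], "rotation": [[wx, wy, wz], ...], "claw": [claw, ...]}. A call has exactly 8 rows; each row shifts and turns the commanded pose from where the row before left it, along the tool's axes as they then stand; what a row does not reach is not made up. A row lasts 1/8 s, in which the tool goes at most 62.5 mm and 10.7 degrees, less where a joint would pass 70% of its speed; a pose out of reach is approached as far as the arm can. A call with a gripper value outside its range is refused whole. The fingers move at their own pace and stop on an object; the grip force is fixed at half the most. Time passes only in rows, so rows that do not move let the fingers close, or fill a call up. It gives the time, the measured TCP pose, the force and the opening at its end, in the units of the state.
- robot.get_obs(): the state, without advancing time (a new reading comes with each control period).
- robot.snapshot(name): name is "scene" or "side" or "wrist"; returns a dict with "color" (384x512x3 uint8, red, green, blue), "intrinsics" (3x3 intrinsics, pixels), "k1" (the pictures are not rectified: a ray, as slopes to the right and down, at radius r is drawn at 1 + k1 r^2 times it, then the intrinsics apply), "eye" and "rotation" of the camera in the world. Camera axes: x right, y down, z forward; pixel columns grow to the right and rows downward; lengths in m; the calibration is good to about 2 mm. A picture is of the moment at which its call begins. There is no depth.
- robot.close_job(): hands the job in, once; it reports no verdict.
The state is a dict: "time": time; "joint_positions": joint angles; "qvel": joint speeds; "joint_torque": joint torques, N m; "tool_pos": TCP position; "ee_rot": TCP orientation; "wrist_force": force on the tool from outside, world axes, zero at the start; "wrist_torque": the same for the moment, N m; "width": finger opening in m.
Only numpy, scipy, OpenCV 4.12 (cv2) and the standard library are available. Lean on these libraries where they do the work, as an engineer would, in place of code of your own. Each camera call takes 0.05 s, during which the arm holds its last target.

### The job

Book in the orange cassette: take it out of the grey holder, set it upright on the middle of the reader's black pad and let go of it. While it stands there press the yellow, then the blue, then the green key fully down, one at a time, and never the red one. Then take the cassette again and lower it gently into the out-rack, standing flat on the base plate between the two end plates; do not shove aside the bottle, the sticky notes or the eraser.

Things in the scene. Friction and masses are not known exactly. Their poses are not given: they have to be found in the camera images.
- cassette_center (a point): The cassette: closed rigid box, orange body with a white top, 56 (its x) x 32 (its y) x 40 mm (z), 0.06 to 0.13 kg. This point is its centre, 20 mm above its underside; z up. Starts upright in the holder, standing on its base plate.
- holder: Grey plastic holder, fixed. Origin: underside centre, on the worktop; base plate 44 (x) x 56 (y) x 6 mm. Two upright cheeks, 40 mm long (x) and 6 mm thick, stand 38 mm apart (y), their tops 50 mm above the worktop (4 mm above the cassette's top): they cover the cassette's long sides; the cassette's length lies along x and its two ends stick out 8 mm past the cheeks, free to grasp. Up to 30 degrees turned; it may stand on the left or the right of the reader.
- rack: Out-rack, fixed: dark steel base plate 74 (x) x 50 (y) x 6 mm with two aluminium end plates (24 mm wide in y, 6 mm thick), 62 mm apart inside (x), tops 62 mm above the worktop. The cassette stands on the base plate with its length along x between the end plates (3 mm play at each end); its long sides stay free, its ends are covered. Origin: underside centre, on the worktop. Up to 30 degrees turned; stands on the side of the reader opposite the holder.
- pad (a point): Centre of the reader's black square pad (84 x 84 mm, with a thin white outline), flush with the flat top of the reader, a white console 180 (x) x 206 (y) x 18 mm, fixed; its top is at 18 mm. This point is on the surface; its axes are the console's (x away from the robot at yaw 0, z up). The pad's centre lies 35 mm along x from the console's centre. The row of four keys, 48 mm apart, runs along y 93 mm nearer the robot (-x).
- key_yellow_top (a point): Centre of the top face of the yellow round key (26 mm across) on the reader; pressed straight down. The order of the colours in the row varies.
- key_yellow (a joint): Travel of the yellow key, m: 0 up, 0.006 fully down (stop). It is sprung: about 4 N holds it fully down; counted as pressed beyond 0.004; it rises when let go.
- key_blue_top (a point): Centre of the top face of the blue round key (26 mm across) on the reader; pressed straight down. The order of the colours in the row varies.
- key_blue (a joint): Travel of the blue key, m: 0 up, 0.006 fully down (stop). It is sprung: about 4 N holds it fully down; counted as pressed beyond 0.004; it rises when let go.
- key_green_top (a point): Centre of the top face of the green round key (26 mm across) on the reader; pressed straight down. The order of the colours in the row varies.
- key_green (a joint): Travel of the green key, m: 0 up, 0.006 fully down (stop). It is sprung: about 4 N holds it fully down; counted as pressed beyond 0.004; it rises when let go.
- key_red_top (a point): Centre of the top face of the red round key (26 mm across) on the reader; pressed straight down. The order of the colours in the row varies.
- key_red (a joint): Travel of the red key, m: 0 up, 0.006 fully down (stop). It is sprung: about 4 N holds it fully down; counted as pressed beyond 0.004; it rises when let go.
- bottle: Bystander: white plastic bottle, 43 mm across, 98 mm tall, loose, right of the reader. Origin: underside centre.
- notes: Bystander: yellow sticky-note pad 50 x 51 x 11 mm, loose, in front of the reader. Origin: underside centre.
- rubber_eraser: Bystander: small blue and white eraser 19 x 36 x 13 mm, loose, in front of the reader. Origin: underside centre.
- cassette: The same cassette, its origin at the centre of its underside.
There are look-alikes about, which are no part of the job. What is shaped like the rack but turquoise is not meant.

How it is judged:
On the way, in this order (a step that is already met when the one before it is completed fails the run):
1. the cassette stands on the reader's pad, let go (horizontal distance between cassette_center and pad below 0.025 m and z of cassette_center in the frame of pad between 0.017 and 0.023 m and angle between cassette_center's own z axis and vertical below 0.1 rad and contact force between cassette and the fingers below 0.05 N), for 0.3 s.
2. the yellow key is pressed, alone, with the cassette on the pad (all of step 1 and value of joint key_yellow above 0.004 m and value of joint each of key_blue, key_green, key_red below 0.0015 m), for 0.05 s.
3. the blue key is pressed, alone, with the cassette on the pad (all of step 1 and value of joint key_blue above 0.004 m and value of joint each of key_yellow, key_green, key_red below 0.0015 m), for 0.05 s.
4. the green key is pressed, alone, with the cassette on the pad (all of step 1 and value of joint key_green above 0.004 m and value of joint each of key_yellow, key_blue, key_red below 0.0015 m), for 0.05 s.
At the end, for the whole second after the job is handed in: The cassette stands upright (within 0.1 rad) on the rack's base plate between its end plates: centre within 6 mm along and 11 mm across the rack's centre, 23 to 29 mm above the worktop, length along the rack within 0.25 rad, let go and at rest; all keys up (x of cassette_center in the frame of rack between -0.006 and 0.006 m and y of cassette_center in the frame of rack between -0.011 and 0.011 m and z of cassette_center in the frame of rack between 0.023 and 0.029 m and angle between the x axis of cassette_center and the x axis of rack, either way round below 0.25 rad and angle between cassette_center's own z axis and vertical below 0.1 rad and linear speed of cassette below 0.02 m/s and contact force between cassette and the fingers below 0.05 N and value of joint each of key_yellow, key_blue, key_green, key_red below 0.0015 m); the robot touches nothing.
It fails at once if the red key is pressed (value of joint key_red above 0.0025 m).
It fails at once if two keys are down together (value of joint each of key_yellow, key_blue above 0.0025 m or value of joint each of key_yellow, key_green above 0.0025 m or value of joint each of key_blue, key_green above 0.0025 m).
It fails at once if the cassette is dropped into the rack instead of lowered (horizontal distance between cassette_center and rack below 0.03 m and z of cassette_center in the frame of rack below 0.07 m and linear speed of cassette above 0.5 m/s).
It fails at once if the bottle, the sticky-note pad or the eraser is shoved more than 3 cm, or the bottle tipped (distance of any of bottle, notes, rubber_eraser from where it was at the start of the episode above 0.03 m or angle between bottle's own z axis and vertical above 0.5 rad).
It also fails if it takes over 67 s, if anything falls off the work surface, if the arm or the gripper's body presses on something with over 40 N, if the wrist force passes 120 N, or if a joint passes its speed limit or range.

## Working session

There is one attempt and no reset: what is moved stays moved. The work goes in short steps, Python scripts to look and compute and a shell command to move; the robot and the scene stay as the last step left them, time stands still between calls to the robot, and variables do not carry over. Pictures are saved under pics/ and viewed, and the job is handed in when it is done.

```bash
mkdir -p pics; ls; python3 - <<'E'
from bench import robot
import cv2,numpy as np
o=robot.get_obs(); print({k:np.round(v,3).tolist() for k,v in o.items()})
for n in ["scene","side","wrist"]:
    s=robot.snapshot(n); cv2.imwrite(f"pics/{n}0.png",s["color"][:,:,::-1])
    print(n,s["intrinsics"].tolist(),s["k1"],s["eye"],np.round(s["rotation"],3).tolist())
E
```

```text
pics
{'time': 0.0, 'joint_positions': [-0.103, 0.088, 1.372, 0.0, 1.684, -0.103], 'qvel': [0.0, -0.003, 0.0, 0.001, 0.0, -0.0], 'joint_torque': [0.001, -34.018, -30.242, 0.072, 0.033, -0.0], 'tool_pos': [0.549, 0.0, 0.204], 'ee_rot': [-3.141, 0.002, -0.0], 'wrist_force': [0.227, 0.022, 0.299], 'wrist_torque': [-0.041, -0.005, -0.021], 'width': 0.094}
scene [[396.71752514950725, 0.0, 251.82996195196952], [0.0, 396.71752514950725, 195.33313250758357], [0.0, 0.0, 1.0]] 0.0323274233323548 [ 0.05737908 -0.49133501  0.76291061] [-2.462, -0.003, -0.974]
side [[479.9833412577345, 0.0, 259.49345999928505], [0.0, 479.9833412577345, 193.94811081768194], [0.0, 0.0, 1.0]] -0.12890360329006692 [-0.14395458 -0.56262331  0.60339248] [-2.18, -0.013, -1.03]
wrist [[294.4111569829449, 0.0, 255.11711942228268], [0.0, 294.4111569829449, 189.84435335982286], [0.0, 0.0, 1.0]] -0.013837594446218102 [0.55049787 0.06690124 0.38436503] [2.908, 0.001, -0.0]
```

View pics/scene0.png

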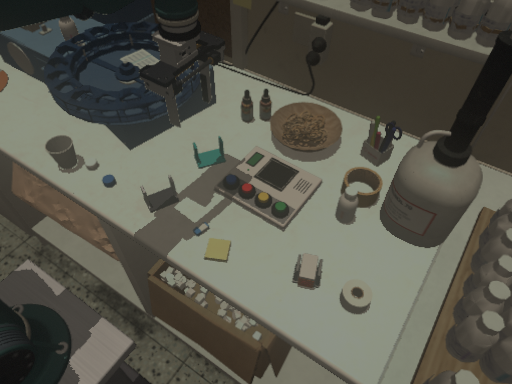

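View pics/side0.png

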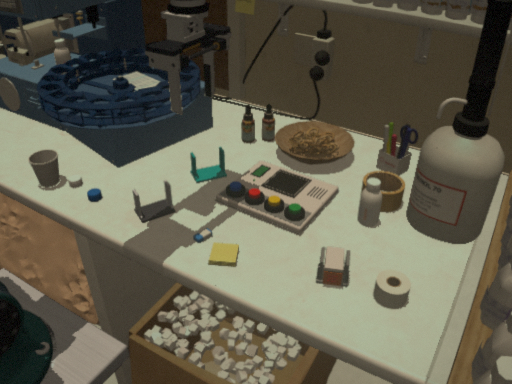

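View pics/wrist0.png

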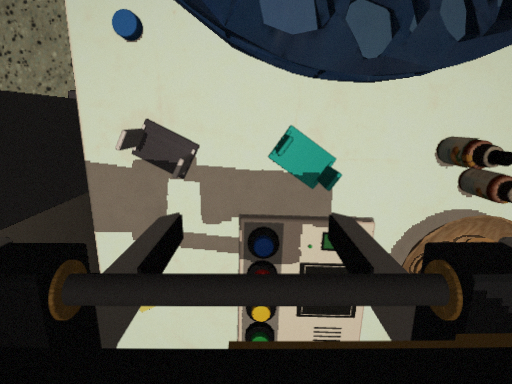

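```bash
cat > h.py <<'E'
from bench import robot
import cv2,numpy as np
from scipy.spatial.transform import Rotation as R
def snap(n,save=None):
    s=robot.snapshot(n)
    if save: cv2.imwrite(f"pics/{save}.png",s["color"][:,:,::-1])
    return s
def crop(s,x0,y0,w,h,k,name):
    c=s["color"][y0:y0+h,x0:x0+w,::-1]
    cv2.imwrite(f"pics/{name}.png",cv2.resize(c,None,fx=k,fy=k,interpolation=cv2.INTER_CUBIC))
def rays(s,px):
    px=np.array(px,float).reshape(-1,1,2)
    u=cv2.undistortPoints(px,s["intrinsics"],np.array([s["k1"],0,0,0.])).reshape(-1,2)
    d=np.c_[u,np.ones(len(u))]
    return d@R.from_euler('xyz',s["rotation"]).as_matrix().T
def plane(s,px,z):
    d=rays(s,px); e=np.array(s["eye"]); return e+d*((z-e[2])/d[:,2])[:,None]
def proj(s,P):
    M=R.from_euler('xyz',s["rotation"]).as_matrix().T
    rv=cv2.Rodrigues(M)[0]; t=-M@np.array(s["eye"])
    return cv2.projectPoints(np.array(P,float).reshape(-1,1,3),rv,t,s["intrinsics"],np.array([s["k1"],0,0,0.]))[0].reshape(-1,2)
def tri(s1,p1,s2,p2):
    d1=rays(s1,p1)[0];d2=rays(s2,p2)[0];e1=np.array(s1["eye"]);e2=np.array(s2["eye"])
    t=np.linalg.lstsq(np.c_[d1,-d2],e2-e1,rcond=None)[0]
    return (e1+d1*t[0]+e2+d2*t[1])/2, np.linalg.norm(e1+d1*t[0]-e2-d2*t[1])
E
python3 - <<'E'
from h import *
a=snap("scene");b=snap("side");w=snap("wrist")
crop(a,285,240,50,56,10,"a_cas");crop(b,305,235,60,60,10,"b_cas")
crop(a,210,140,120,90,6,"a_read");crop(w,100,100,110,100,6,"w_rack"); crop(a,130,165,60,50,10,"a_rack")
print(plane(a,[[308,268],[160,193],[209,153]],0.03))
E
```

```text
[[ 0.45380382 -0.3644879   0.03      ]
 [ 0.43052703  0.02435909  0.03      ]
 [ 0.60199086  0.01109878  0.03      ]]
```

View pics/a_cas.png

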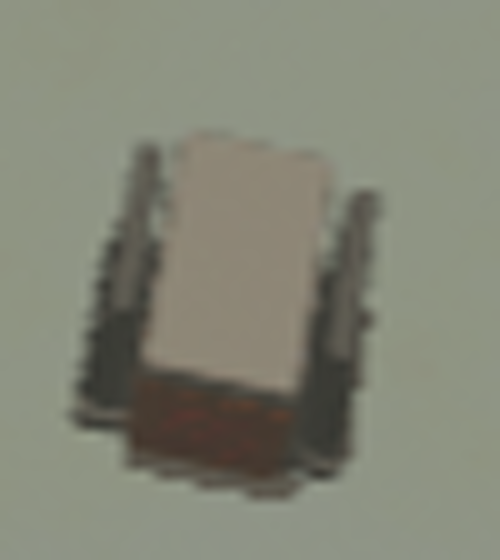

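View pics/b_cas.png

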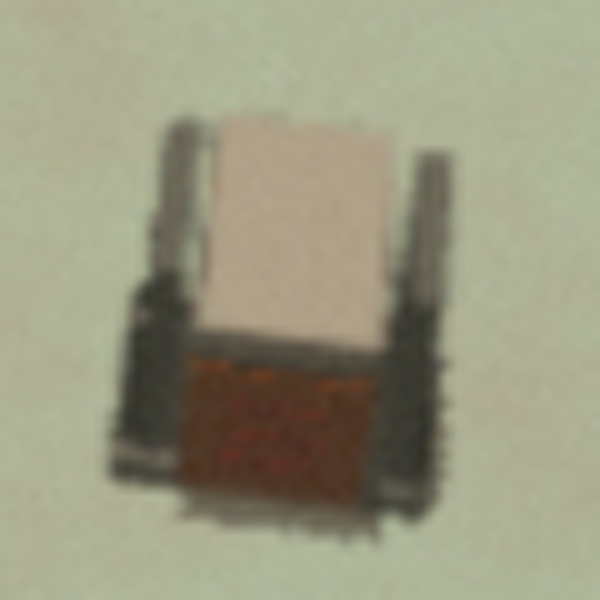

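View pics/a_read.png

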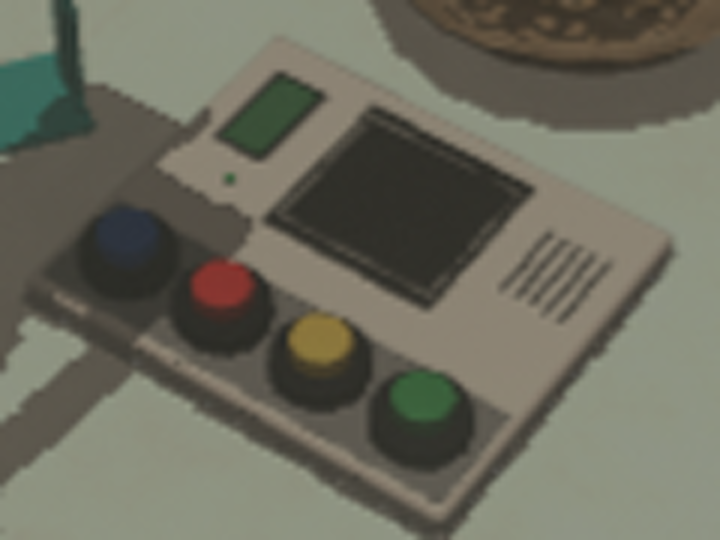

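View pics/w_rack.png

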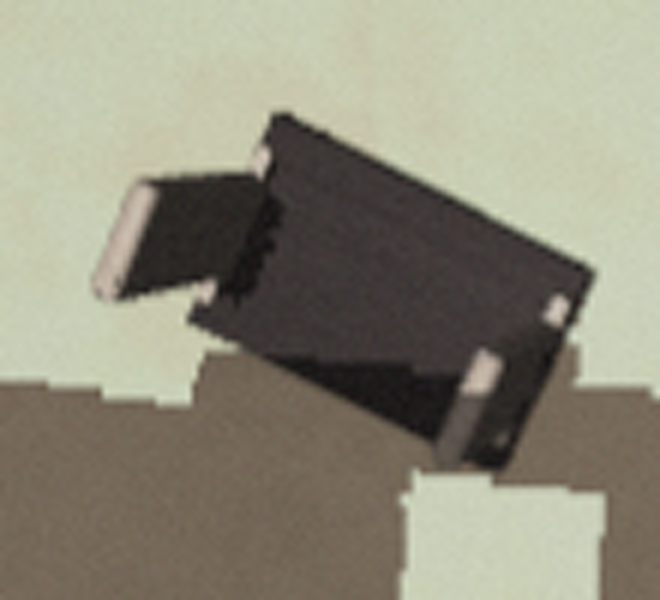

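View pics/a_rack.png

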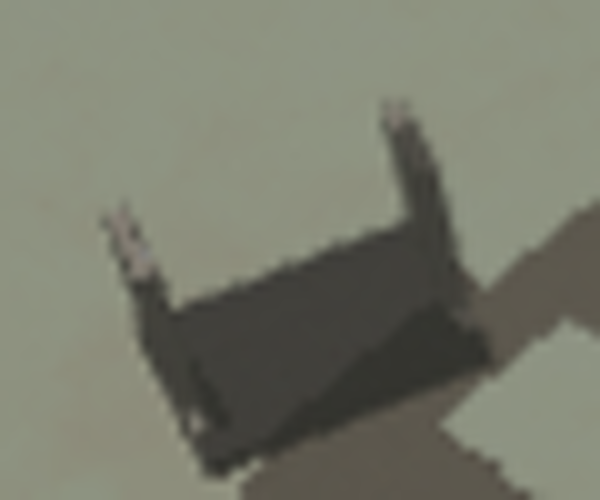

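```bash
python3 - <<'E'
from h import *
np.set_printoptions(precision=4,suppress=True)
def rect(P,name):
    r=cv2.minAreaRect((P[:,:2]*1000).astype(np.float32)); print(name,"c",np.round(r[0],1),"size",np.round(r[1],1),"ang",round(r[2],1))
a=snap("scene");b=snap("side");w=snap("wrist")
for n,s,box in(("a",a,(285,240,50,56)),("b",b,(305,235,60,60))):
    x0,y0,ww,hh=box; c=s["color"][y0:y0+hh,x0:x0+ww].astype(int)
    m=((c[:,:,0]-c[:,:,1]>3)&(c[:,:,0]>110)).astype(np.uint8)
    cs=max(cv2.findContours(m,0,1)[0],key=cv2.contourArea)
    px=cs.reshape(-1,2)+[x0,y0]; rect(plane(s,px,0.046),"cas "+n); M=cv2.moments(cs); print(M['m00'],plane(s,[[M['m10']/M['m00']+x0,M['m01']/M['m00']+y0]],.046))
f=lambda o,k,p:(np.array(p)+.5)/k-.5+np.array(o)
pad=plane(a,f((210,140),6,[[373,107],[535,190],[431,305],[266,219]]),.018);print(pad,pad.mean(0));rect(pad,"pad")
K=f((210,140),6,[[127,232],[222,285],[321,338],[424,395]])
for z in(.03,.035): print(plane(a,K,z))
W=f((100,100),6,[[280,115],[595,270],[503,468],[190,320]])
P=plane(w,W,.006);print(P,P.mean(0));rect(P,"rack w")
# rack end plate tops
T=f((100,100),6,[[148,180],[105,298]]);print(plane(w,T,.062))
T=f((130,165),10,[[120,240],[397,112]]);print(plane(a,T,.062))
hsv=lambda s:cv2.cvtColor(s["color"],cv2.COLOR_RGB2HSV)
for nm,s,px in(("bottle",a,[348,200]),("notes",a,[218,250]),("eraser",a,[201,229]),("cup",a,[362,186])): print(nm,plane(s,[px],.01 if nm!="bottle" else .05))
print(w["eye"])
E
```

```text
cas a c [ 450.6 -365. ] size [54.6 31.2] ang 21.2
328.0 [[ 0.4498 -0.3655  0.046 ]]
cas b c [ 449.5 -364.2] size [56.3 32.3] ang 20.5
372.5 [[ 0.4483 -0.3646  0.046 ]]
[[ 0.6907 -0.126   0.018 ]
 [ 0.6881 -0.2088  0.018 ]
 [ 0.6094 -0.2056  0.018 ]
 [ 0.6103 -0.1241  0.018 ]] [ 0.6496 -0.1661  0.018 ]
pad c [ 649.2 -166.1] size [82.8 80.4] ang 88.2
[[ 0.5633 -0.0869  0.03  ]
 [ 0.562  -0.1352  0.03  ]
 [ 0.5615 -0.1831  0.03  ]
 [ 0.5603 -0.2317  0.03  ]]
[[ 0.5599 -0.0897  0.035 ]
 [ 0.5585 -0.1377  0.035 ]
 [ 0.5581 -0.1852  0.035 ]
 [ 0.5569 -0.2334  0.035 ]]
[[ 0.4141  0.0683  0.006 ]
 [ 0.4787  0.036   0.006 ]
 [ 0.4566 -0.007   0.006 ]
 [ 0.3911  0.0255  0.006 ]] [0.4351 0.0307 0.006 ]
rack w c [434.9  30.7] size [48.6 73.7] ang 63.4
[[0.4095 0.0568 0.062 ]
 [0.3994 0.0356 0.062 ]]
[[0.4003 0.0456 0.062 ]
 [0.4657 0.0197 0.062 ]]
bottle [[ 0.6472 -0.3584  0.05  ]]
notes [[ 0.392  -0.1765  0.01  ]]
eraser [[ 0.4143 -0.1109  0.01  ]]
cup [[ 0.7403 -0.3602  0.01  ]]
[0.5506 0.0669 0.3853]
```

Candidates in the scene image: the cassette is the orange/white box in the grey holder at (308,268). The white tape roll at (357,295) and the yellow notes at (218,250) are not it. For the rack, the dark steel one is at (160,193), and the turquoise decoy is at (209,153). The key row, from left to right, is blue, red, yellow, green. The crops confirm these choices.

```bash
python3 -m handwheel '{"delta_pos":[[-12.4,45.6,3],[-12.4,45.6,3],[-12.4,45.6,3],[-12.4,45.6,3],[-12.4,45.6,3],[-12.4,45.6,3],[-12.4,45.6,3],[-12.4,45.6,3]],"rotation":[[0,0,0],[0,0,0],[0,0,0],[0,0,0],[0,0,0],[0,0,0],[0,0,0],[0,0,0]],"claw":[-1,-1,-1,-1,-1,-1,-1,-1]}'
python3 -m handwheel '{"delta_pos":[[0,0,0],[0,0,0],[0,0,0],[0,0,0],[0,0,0],[0,0,0],[0,0,0],[0,0,0]],"rotation":[[0,0,-0.122],[0,0,-0.122],[0,0,-0.121],[0,0,0],[0,0,0],[0,0,0],[0,0,0],[0,0,0]],"claw":[-1,-1,-1,-1,-1,-1,-1,-1]}'
python3 - <<'E'
from h import *
s=snap("wrist","w1")
print(s["eye"],s["rotation"])
print(proj(s,[[.45,-.3645,.046]]))
E
```

```text
time: 1.45
tool_pos: [0.4503, -0.3663, 0.1816]
ee_rot: [3.141, -0.001, -0.0]
wrist_force: [0.4, 0.5, 0.3]
width: 0.0938
time: 2.45
tool_pos: [0.4508, -0.3648, 0.1815]
ee_rot: [3.142, -0.0, 0.365]
wrist_force: [0.2, 1.0, 0.1]
width: 0.0943
[ 0.42758576 -0.30227999  0.36142746] [ 2.90720517e+00 -6.51701442e-04  3.64365709e-01]
[[253.80542017 181.6723914 ]]
```

View pics/w1.png

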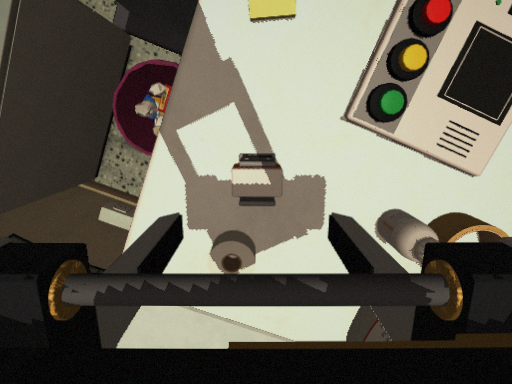

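The wrist view shows the cassette's white top at about (257,180), with a cheek on each side. It is level in the image, so the yaw is right.

```bash
python3 - <<'E'
from h import *
s=snap("wrist"); x0,y0,W,H=220,140,75,80
crop(s,x0,y0,W,H,8,"w1c")
c=s["color"][y0:y0+H,x0:x0+W].astype(int)
m=((c[:,:,0]-c[:,:,1]>2)&(c[:,:,0]>130)).astype(np.uint8)
cs=max(cv2.findContours(m,0,1)[0],key=cv2.contourArea);px=cs.reshape(-1,2)+[x0,y0]
P=plane(s,px,.046);print(px.min(0),px.max(0),cv2.minAreaRect((P[:,:2]*1000).astype(np.float32)))
E
```

```text
[220 167] [270 219] ((435.3614501953125, -379.0253601074219), (74.1730728149414, 42.11051559448242), 64.42986297607422)
```

View pics/w1c.png

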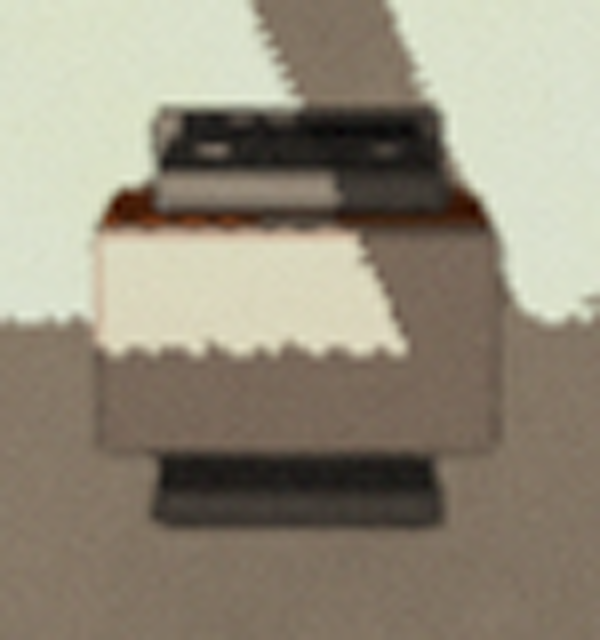

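```bash
python3 -m handwheel '{"delta_pos":[[0,0,25],[0,0,25],[0,0,25],[0,0,25],[0,0,25],[0,0,25],[0,0,15],[0,0,5]],"rotation":[[0,0,0],[0,0,0],[0,0,0],[0,0,0],[0,0,0],[0,0,0],[0,0,0],[0,0,0]],"claw":[-1,-1,-1,-1,-1,-1,-1,-1]}'
python3 - <<'E'
from h import *
s=snap("wrist","w2")
E
```

```text
time: 3.55
tool_pos: [0.4505, -0.3645, 0.0106]
ee_rot: [-3.14, 0.001, 0.365]
wrist_force: [0.9, 0.0, -0.7]
width: 0.094
```

View pics/w2.png

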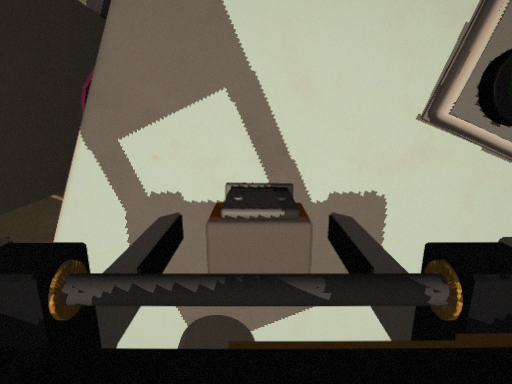

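The cassette spans x=208–311, centred between the fingers (182 and 330). Closing.

```bash
python3 -m handwheel '{"delta_pos":[[0,0,0],[0,0,0],[0,0,0],[0,0,0],[0,0,0],[0,0,0],[0,0,0],[0,0,0]],"rotation":[[0,0,0],[0,0,0],[0,0,0],[0,0,0],[0,0,0],[0,0,0],[0,0,0],[0,0,0]],"claw":[0,1,1,1,1,1,1,1]}'
python3 -m handwheel '{"delta_pos":[[0,0,-5],[0,0,-8],[0,0,-12],[0,0,-15],[0,0,-15],[0,0,-15],[0,0,-15],[0,0,-15]],"rotation":[[0,0,0],[0,0,0],[0,0,0],[0,0,0],[0,0,0],[0,0,0],[0,0,0],[0,0,0]],"claw":[1,1,1,1,1,1,1,1]}'
python3 - <<'E'
from h import *
s=snap("wrist","w3")
E
```

```text
time: 4.6
tool_pos: [0.4512, -0.3649, 0.0119]
ee_rot: [3.141, -0.001, 0.365]
wrist_force: [0.8, 1.0, 2.7]
width: 0.0559
time: 5.6
tool_pos: [0.4509, -0.3648, 0.1126]
ee_rot: [3.141, -0.0, 0.365]
wrist_force: [0.3, -0.2, -1.0]
width: 0.0561
```

View pics/w3.png

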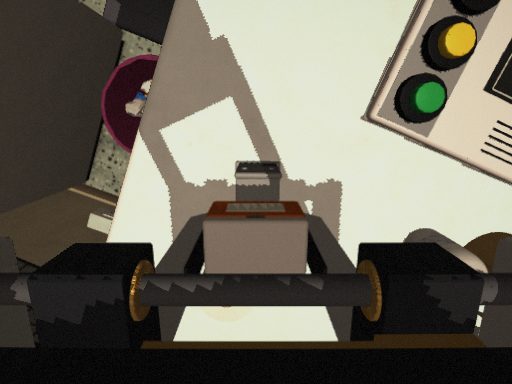

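Gripped at a width of 56 mm and lifted clear. Now carrying it to the pad.

```bash
python3 -m handwheel '{"delta_pos":[[20,-9,-3],[32,-14.4,-3],[37,-16.5,-3],[37,-16.5,-3],[37,-16.5,-3],[37,-16.5,-3],[34,-15,-3],[22,-10,-3]],"rotation":[[0,0,0],[0,0,0],[0,0,0],[0,0,0],[0,0,0],[0,0,0],[0,0,0],[0,0,0]],"claw":[1,1,1,1,1,1,1,1]}'
python3 -m handwheel '{"delta_pos":[[0,0,0],[0,0,0],[0,0,0],[0,0,0],[0,0,10],[0,0,20],[0,0,20],[0,0,10]],"rotation":[[0,0,0.1],[0,0,0.1],[0,0,0.1],[0,0,0.065],[0,0,0],[0,0,0],[0,0,0],[0,0,0]],"claw":[1,1,1,1,1,1,1,1]}'
python3 - <<'E'
from h import *
s=snap("scene");crop(s,200,80,140,140,5,"a3")
s=snap("side");crop(s,210,90,150,140,5,"b3")
E
```

```text
time: 6.65
tool_pos: [0.6501, -0.165, 0.1353]
ee_rot: [-3.141, 0.0, 0.366]
wrist_force: [-0.3, 0.7, -0.8]
width: 0.0556
time: 7.65
tool_pos: [0.6476, -0.1661, 0.072]
ee_rot: [-3.14, 0.005, 0.0]
wrist_force: [-0.5, 0.9, -1.1]
width: 0.0556
```

View pics/b3.png

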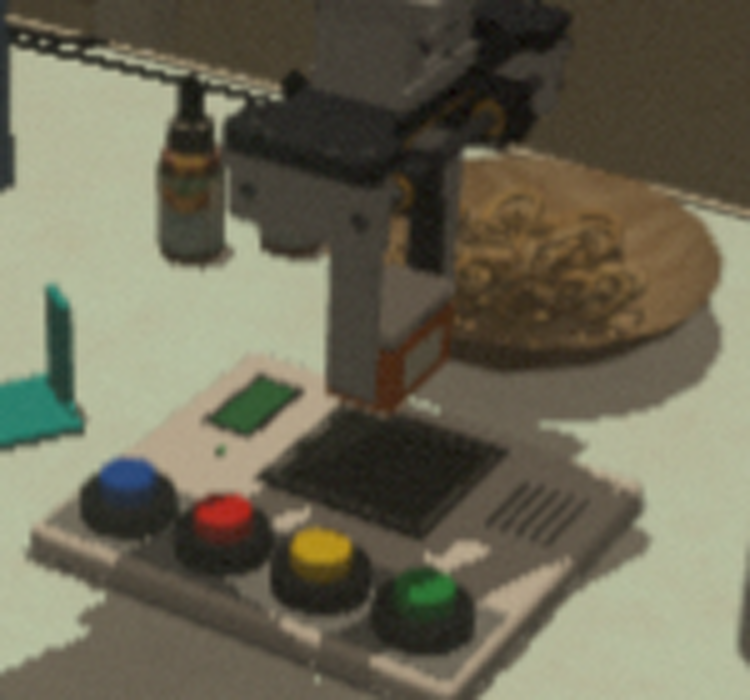

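```bash
python3 -m handwheel '{"delta_pos":[[0,0,15],[0,0,12],[0,0,8],[0,0,5],[0,0,3],[0,0,2],[0,0,1],[0,0,0]],"rotation":[[0,0,0],[0,0,0],[0,0,0],[0,0,0],[0,0,0],[0,0,0],[0,0,0],[0,0,0]],"claw":[1,1,1,1,1,1,1,1]}'
python3 - <<'E'
from h import *
s=snap("side");crop(s,210,90,150,140,5,"b4")
o=robot.get_obs();print(o["tool_pos"],o["wrist_force"])
E
```

```text
time: 8.75
tool_pos: [0.6493, -0.1666, 0.0297]
ee_rot: [3.141, -0.0, -0.0]
wrist_force: [0.4, -0.4, -1.1]
width: 0.0558
[ 0.64925799 -0.1666097   0.02975724] [ 0.17158483  0.14815733 -1.66550019]
```

View pics/b4.png

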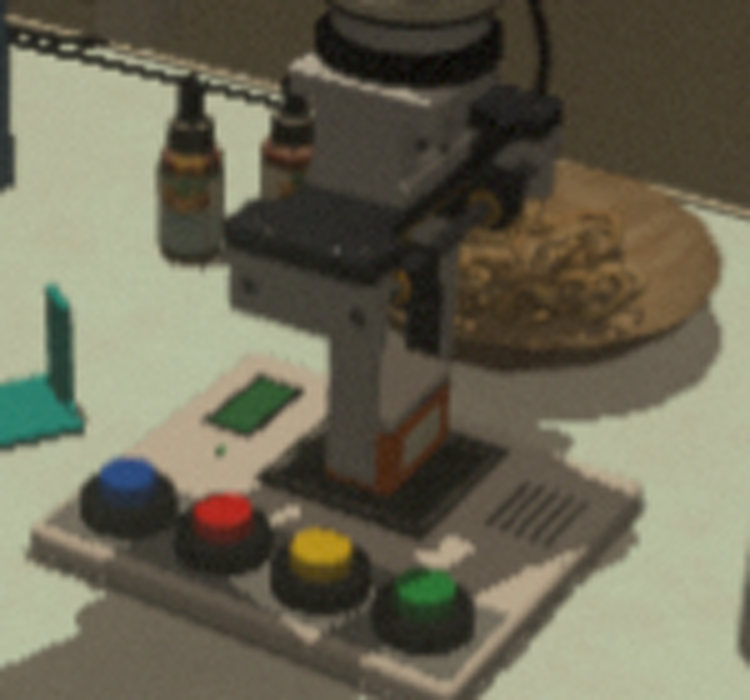

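It is centred over the pad and a few mm up. Lowering the rest slowly.

```bash
python3 -m handwheel '{"delta_pos":[[0,0,2],[0,0,1],[0,0,1],[0,0,0.5],[0,0,0.5],[0,0,0],[0,0,0],[0,0,0]],"rotation":[[0,0,0],[0,0,0],[0,0,0],[0,0,0],[0,0,0],[0,0,0],[0,0,0],[0,0,0]],"claw":[1,1,1,1,1,1,1,1]}'
python3 - <<'E'
from h import *
print(np.mean([[*robot.get_obs()["tool_pos"],*robot.get_obs()["wrist_force"]] for i in range(5)],0))
E
```

```text
time: 9.8
tool_pos: [0.6492, -0.1666, 0.0246]
ee_rot: [3.142, -0.0, 0.0]
wrist_force: [0.0, 0.1, -1.3]
width: 0.0558
[ 0.64915201 -0.1665676   0.0245656   0.04162651  0.11160237 -1.26475878]
```

```bash
python3 -m handwheel '{"delta_pos":[[0,0,0.5],[0,0,0.5],[0,0,0.3],[0,0,0.3],[0,0,0],[0,0,0],[0,0,0],[0,0,0]],"rotation":[[0,0,0],[0,0,0],[0,0,0],[0,0,0],[0,0,0],[0,0,0],[0,0,0],[0,0,0]],"claw":[1,1,1,1,1,1,1,1]}'

```

```text
time: 10.8
tool_pos: [0.6492, -0.1666, 0.024]
ee_rot: [3.141, -0.001, 0.0]
wrist_force: [-2.2, 0.7, 5.3]
width: 0.0557
```

Contact at about 5 N. Letting go and lifting.

```bash
python3 -m handwheel '{"delta_pos":[[0,0,0],[0,0,0],[0,0,0],[0,0,-5],[0,0,-20],[0,0,-20],[0,0,-20],[0,0,-20]],"rotation":[[0,0,0],[0,0,0],[0,0,0],[0,0,0],[0,0,0],[0,0,0],[0,0,0],[0,0,0]],"claw":[-1,-1,-1,-1,-1,-1,-1,-1]}'
python3 -m handwheel '{"delta_pos":[[-10,3,0],[-25,6,0],[-25,6,0],[-25,6,0],[-8,0,0],[0,0,0],[0,0,0],[0,0,20]],"rotation":[[0,0,0],[0,0,0],[0,0,0],[0,0,0],[0,0,0],[0,0,0],[0,0,0],[0,0,0]],"claw":[1,1,1,1,1,1,1,1]}'
python3 - <<'E'
from h import *
s=snap("scene");crop(s,210,120,120,110,5,"a5")
s=snap("side");crop(s,210,90,150,140,5,"b5"); snap("wrist","w5")
E
```

```text
time: 11.8
tool_pos: [0.6495, -0.1667, 0.1103]
ee_rot: [3.141, -0.002, -0.0]
wrist_force: [-0.7, -0.1, 0.3]
width: 0.0937
time: 12.8
tool_pos: [0.5583, -0.188, 0.0896]
ee_rot: [3.14, -0.005, 0.001]
wrist_force: [0.1, 0.8, -0.7]
width: 0.0172
```

View pics/b5.png

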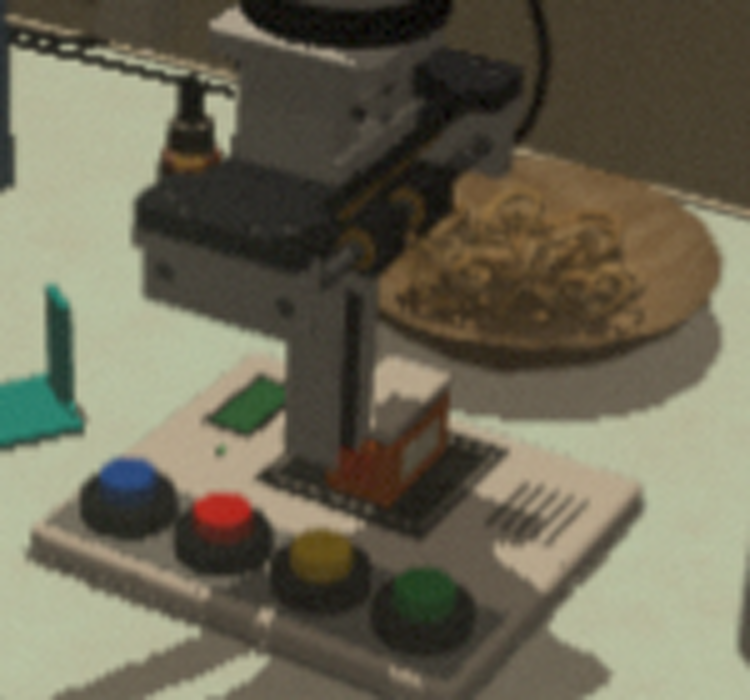

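View pics/w5.png

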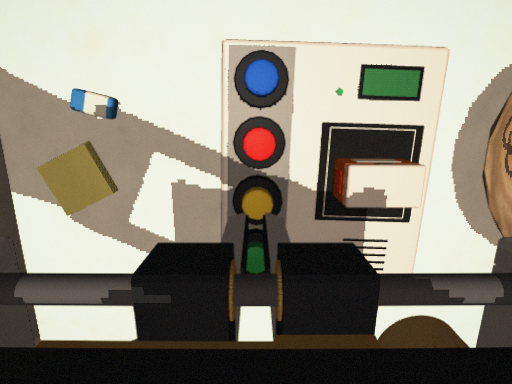

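View pics/a5.png

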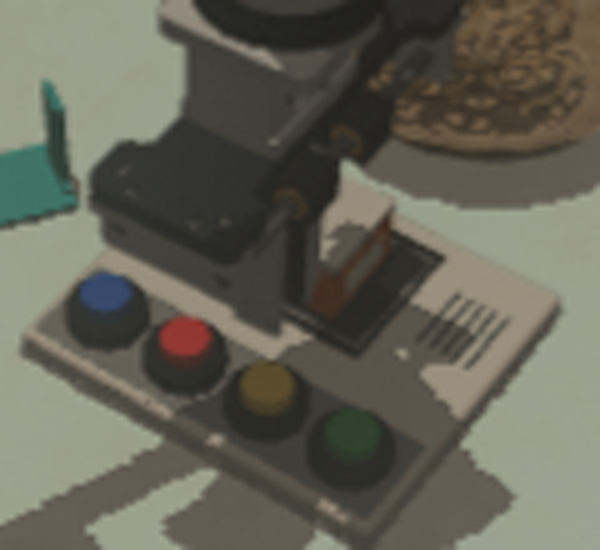

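The cassette stands freely on the pad, and the shut fingers hover above yellow. Cross-checking the key centres.

```bash
python3 - <<'E'
from h import *
np.set_printoptions(precision=4,suppress=True)
a=snap("scene");b=snap("side");w=snap("wrist"); o=robot.get_obs(); print(o["tool_pos"],o["width"])
f=lambda o,k,p:(np.array(p)+.5)/k-.5+np.array(o)
A=f((210,120),5,[[107,292],[186,338],[267,384],[352,433]]);B=f((210,90),5,[[128,474],[223,512],[321,548],[427,590]])
W=[[261.5,77.5],[259.5,144],[257,203]]
for i in range(4): print("ab",tri(a,A[i],b,B[i]))
for i in range(3): print("wb",tri(w,W[i],b,B[i]),plane(w,[W[i]],.038))
print(proj(w,[o["tool_pos"]]))
E
```

```text
[ 0.5568 -0.1876  0.0885] 0.00033317748540420515
ab (array([ 0.559 , -0.0898,  0.0371]), np.float64(0.002353778950397318))
ab (array([ 0.5573, -0.1379,  0.0363]), np.float64(0.0020731537134345292))
ab (array([ 0.5544, -0.1862,  0.038 ]), np.float64(0.0018893621924666538))
ab (array([ 0.5537, -0.2344,  0.0362]), np.float64(0.00043179888860747347))
wb (array([ 0.5614, -0.0886,  0.0354]), np.float64(0.0030573280010868)) [[ 0.5621 -0.0902  0.038 ]]
wb (array([ 0.5597, -0.1375,  0.0351]), np.float64(0.003932328261338288)) [[ 0.5608 -0.1389  0.038 ]]
wb (array([ 0.5578, -0.1854,  0.0363]), np.float64(0.003748681608777164)) [[ 0.5589 -0.1864  0.038 ]]
[[254.2371 226.3441]]
```

```bash
python3 -m handwheel '{"delta_pos":[[0,0,20],[0,0,20],[0,0,10],[0,0,2],[0,0,2],[0,0,2],[0,0,1],[0,0,0]],"rotation":[[0,0,0],[0,0,0],[0,0,0],[0,0,0],[0,0,0],[0,0,0],[0,0,0],[0,0,0]],"claw":[1,1,1,1,1,1,1,1]}'
python3 - <<'E'
from h import *
s=snap("side");crop(s,230,170,120,70,6,"b6")
print(robot.get_obs()["wrist_force"])
E
```

```text
time: 14.1
tool_pos: [0.5564, -0.1876, 0.0341]
ee_rot: [3.141, -0.001, 0.0]
wrist_force: [-5.9, 1.8, 11.5]
width: 0.0004
[-6.31363098  2.38189933 12.88398721]
```

View pics/b6.png

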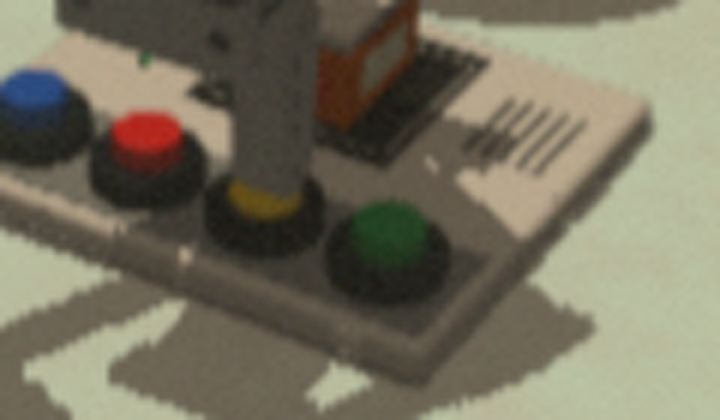

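The force passed 4 N, so the key should be on its stop. I'll check that while lifting, since the force should then fall along the spring over about 6 mm.

```bash
python3 -m handwheel '{"delta_pos":[[0,0,-1],[0,0,-1],[0,0,-1],[0,0,-1],[0,0,0],[0,0,0],[0,0,0],[0,0,0]],"rotation":[[0,0,0],[0,0,0],[0,0,0],[0,0,0],[0,0,0],[0,0,0],[0,0,0],[0,0,0]],"claw":[1,1,1,1,1,1,1,1]}'
python3 - <<'E'
from h import *
s=snap("side");crop(s,230,170,120,70,6,"b7")
E
python3 -m handwheel '{"delta_pos":[[0,0,-1],[0,0,-1],[0,0,0],[0,0,0],[0,0,0],[0,0,0],[0,0,0],[0,0,0]],"rotation":[[0,0,0],[0,0,0],[0,0,0],[0,0,0],[0,0,0],[0,0,0],[0,0,0],[0,0,0]],"claw":[1,1,1,1,1,1,1,1]}'
```

```text
time: 15.15
tool_pos: [0.5563, -0.1876, 0.0349]
ee_rot: [3.142, -0.0, 0.0]
wrist_force: [-0.4, 0.7, 2.7]
width: 0.0001
time: 16.2
tool_pos: [0.5563, -0.1876, 0.0369]
ee_rot: [3.142, -0.0, 0.0]
wrist_force: [-0.1, 0.5, 1.7]
width: 0.0005
```

View pics/b7.png

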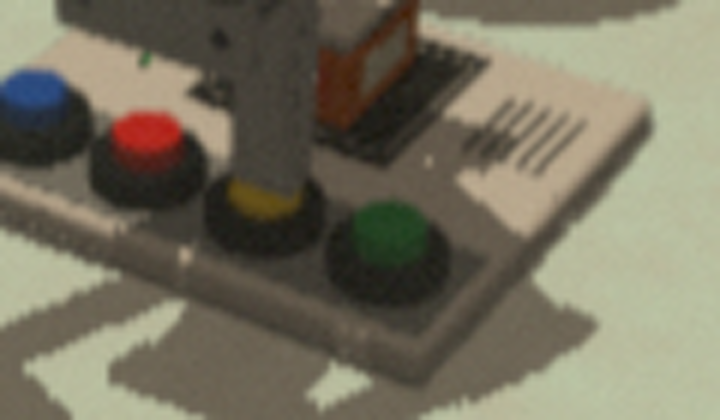

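The force dropped from 13 to 2.7 to 1.7 N along the spring, so yellow was fully down. Now blue, 96 mm to +y, at a height clear of red.

```bash
python3 -m handwheel '{"delta_pos":[[0,0,-15],[0,0,-10],[0.5,-20,0],[0.5,-30,0],[0.5,-30,0],[0.5,-16,0],[0,0,0],[0,0,0]],"rotation":[[0,0,0],[0,0,0],[0,0,0],[0,0,0],[0,0,0],[0,0,0],[0,0,0],[0,0,0]],"claw":[1,1,1,1,1,1,1,1]}'
python3 -m handwheel '{"delta_pos":[[0,0,10],[0,0,10],[0,0,4],[0,0,3],[0,0,2],[0,0,2],[0,0,0],[0,0,0]],"rotation":[[0,0,0],[0,0,0],[0,0,0],[0,0,0],[0,0,0],[0,0,0],[0,0,0],[0,0,0]],"claw":[1,1,1,1,1,1,1,1]}'
python3 - <<'E'
from h import *
s=snap("side");crop(s,210,150,130,90,6,"b8")
E
```

```text
time: 17.2
tool_pos: [0.5581, -0.092, 0.0619]
ee_rot: [3.141, -0.0, -0.0]
wrist_force: [-1.0, 0.1, -0.0]
width: 0.0003
time: 18.2
tool_pos: [0.5576, -0.0921, 0.034]
ee_rot: [3.14, 0.0, 0.0]
wrist_force: [-7.3, -0.5, 14.6]
width: 0.0005
```

View pics/b8.png

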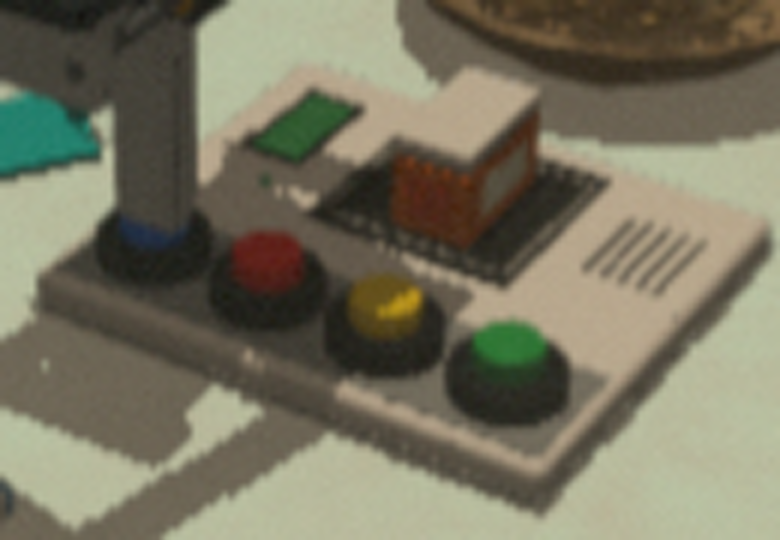

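Blue is fully down at 14.6 N and the same height, and the other keys are up. Next is green.

```bash
python3 -m handwheel '{"delta_pos":[[0,0,-16],[0,0,-15],[-0.5,20,0],[-0.5,35,0],[-0.5,35,0],[-0.5,35,0],[-0.5,19,0],[0,0,0]],"rotation":[[0,0,0],[0,0,0],[0,0,0],[0,0,0],[0,0,0],[0,0,0],[0,0,0],[0,0,0]],"claw":[1,1,1,1,1,1,1,1]}'
python3 -m handwheel '{"delta_pos":[[0,0,10],[0,0,10],[0,0,4],[0,0,3],[0,0,2],[0,0,2],[0,0,0],[0,0,0]],"rotation":[[0,0,0],[0,0,0],[0,0,0],[0,0,0],[0,0,0],[0,0,0],[0,0,0],[0,0,0]],"claw":[1,1,1,1,1,1,1,1]}'
python3 - <<'E'
from h import *
s=snap("side");crop(s,210,150,130,90,6,"b9")
E
```

```text
time: 19.25
tool_pos: [0.5552, -0.2368, 0.0612]
ee_rot: [-3.141, 0.001, -0.002]
wrist_force: [0.1, 0.3, -0.4]
width: 0.0007
time: 20.25
tool_pos: [0.5554, -0.2343, 0.0341]
ee_rot: [-3.14, 0.0, 0.001]
wrist_force: [-5.5, 5.1, 12.7]
width: 0.0004
```

View pics/b9.png

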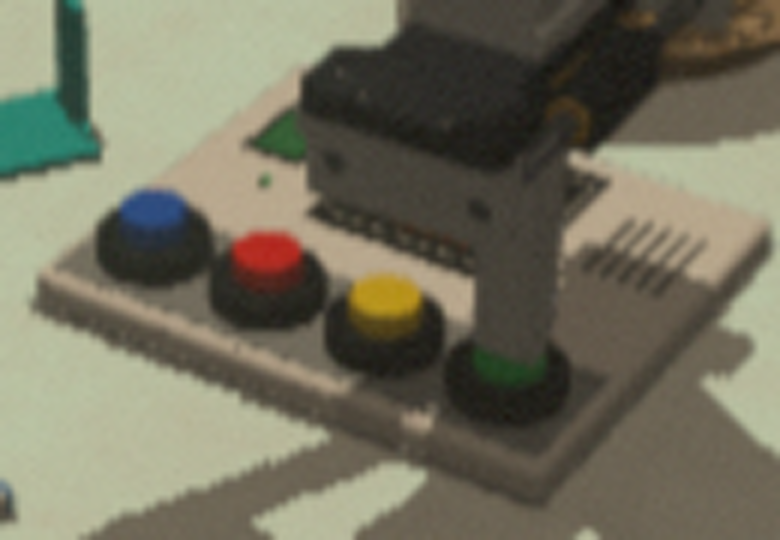

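Green is fully down at 12.7 N. Going back above the cassette, opening, and turning 90° to take it by its long sides.

```bash
python3 -m handwheel '{"delta_pos":[[0,0,-15],[0,0,-35],[0,0,-35],[18,-13,0],[26,-19,0],[26,-19,0],[18,-14,0],[6,-4,0]],"rotation":[[0,0,0],[0,0,0],[0,0,0],[0,0,0],[0,0,0],[0,0,0],[0,0,0],[0,0,0]],"claw":[1,1,1,1,-1,-1,-1,-1]}'
python3 -m handwheel '{"delta_pos":[[0,0,0],[0,0,0],[0,0,0],[0,0,0],[0,0,0],[0,0,0],[0,0,0],[0,0,0]],"rotation":[[0,0,-0.18],[0,0,-0.18],[0,0,-0.18],[0,0,-0.18],[0,0,-0.18],[0,0,-0.18],[0,0,-0.18],[0,0,-0.18]],"claw":[-1,-1,-1,-1,-1,-1,-1,-1]}'
python3 -m handwheel '{"delta_pos":[[0,0,0],[0,0,0],[0,0,0],[0,0,0],[0,0,0],[0,0,0],[0,0,0],[0,0,0]],"rotation":[[0,0,-0.131],[0,0,0],[0,0,0],[0,0,0],[0,0,0],[0,0,0],[0,0,0],[0,0,0]],"claw":[-1,-1,-1,-1,-1,-1,-1,-1]}'
python3 - <<'E'
from h import *
snap("wrist","w10"); s=snap("scene");crop(s,210,100,120,110,5,"a10")
E
```

```text
time: 21.3
tool_pos: [0.6503, -0.1647, 0.1136]
ee_rot: [-3.141, 0.002, 0.002]
wrist_force: [0.1, 0.0, 0.0]
width: 0.0371
time: 22.3
tool_pos: [0.6491, -0.1668, 0.1147]
ee_rot: [-3.14, 0.0, 1.445]
wrist_force: [-0.1, -0.4, 0.4]
width: 0.0947
time: 23.3
tool_pos: [0.6496, -0.1666, 0.1159]
ee_rot: [3.141, 0.0, 1.571]
wrist_force: [0.6, 0.1, 0.0]
width: 0.0941
```

View pics/w10.png

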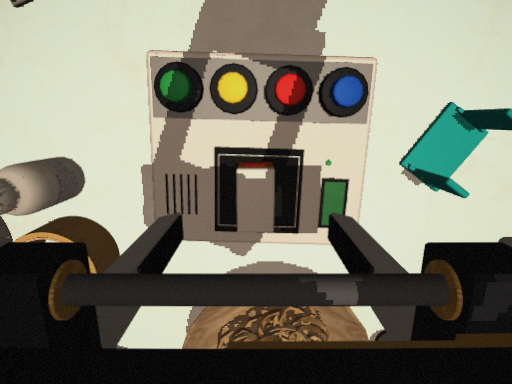

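The cassette is centred at (256,200) between the open fingers. Descending and closing.

```bash
python3 -m handwheel '{"delta_pos":[[0,0,20],[0,0,20],[0,0,20],[0,0,15],[0,0,10],[0,0,5],[0,0,0],[0,0,0]],"rotation":[[0,0,0],[0,0,0],[0,0,0],[0,0,0],[0,0,0],[0,0,0],[0,0,0],[0,0,0]],"claw":[-1,-1,-1,-1,-1,-1,-1,-1]}'
python3 -m handwheel '{"delta_pos":[[0,0,0],[0,0,0],[0,0,0],[0,0,0],[0,0,0],[0,0,0],[0,0,0],[0,0,0]],"rotation":[[0,0,0],[0,0,0],[0,0,0],[0,0,0],[0,0,0],[0,0,0],[0,0,0],[0,0,0]],"claw":[0,1,1,1,1,1,1,1]}'
```

```text
time: 24.4
tool_pos: [0.6503, -0.1668, 0.0269]
ee_rot: [3.14, 0.001, 1.571]
wrist_force: [0.3, -0.3, 0.5]
width: 0.094
time: 25.4
tool_pos: [0.6496, -0.1666, 0.0259]
ee_rot: [3.142, -0.0, 1.571]
wrist_force: [-0.3, -0.0, 0.4]
width: 0.0321
```

Gripped at a width of 32 mm. Lifting, carrying it over to the rack and turning to the rack's yaw.

```bash
python3 -m handwheel '{"delta_pos":[[0,0,-5],[0,0,-15],[0,0,-25],[0,0,-35],[0,0,-25],[0,0,-10],[10,-11,0],[15,-17,0]],"rotation":[[0,0,0],[0,0,0],[0,0,0],[0,0,0],[0,0,0],[0,0,0],[0,0,0],[0,0,0]],"claw":[1,1,1,1,1,1,1,1]}'
python3 -m handwheel '{"delta_pos":[[20,-22,0],[28,-30.5,0],[30,-32,0],[30,-32,0],[28,-30,0],[20,-22,0],[12,-13,0],[4.3,-5.1,0]],"rotation":[[0,0,0],[0,0,0],[0,0,0],[0,0,0],[0,0,0],[0,0,0],[0,0,0],[0,0,0]],"claw":[1,1,1,1,1,1,1,1]}'
python3 -m handwheel '{"delta_pos":[[0,0,0],[0,0,0],[0,0,0],[0,0,0],[0,0,15],[0,0,15],[0,0,10],[0,0,0]],"rotation":[[0,0,0.12],[0,0,0.12],[0,0,0.12],[0,0,0.104],[0,0,0],[0,0,0],[0,0,0],[0,0,0]],"claw":[1,1,1,1,1,1,1,1]}'
python3 - <<'E'
from h import *
s=snap("scene");crop(s,110,100,120,120,6,"a11")
s=snap("side");crop(s,90,110,120,120,6,"b11"); snap("wrist","w11")
E
```

```text
time: 26.4
tool_pos: [0.6212, -0.1416, 0.1404]
ee_rot: [-3.141, -0.0, 1.57]
wrist_force: [-0.6, 0.2, -1.3]
width: 0.0319
time: 27.4
tool_pos: [0.4346, 0.031, 0.1409]
ee_rot: [3.141, 0.0, 1.572]
wrist_force: [-0.0, 0.1, -1.1]
width: 0.0316
time: 28.4
tool_pos: [0.434, 0.0307, 0.0993]
ee_rot: [-3.139, 0.001, 1.107]
wrist_force: [-0.5, -1.2, 0.4]
width: 0.0317
```

View pics/a11.png

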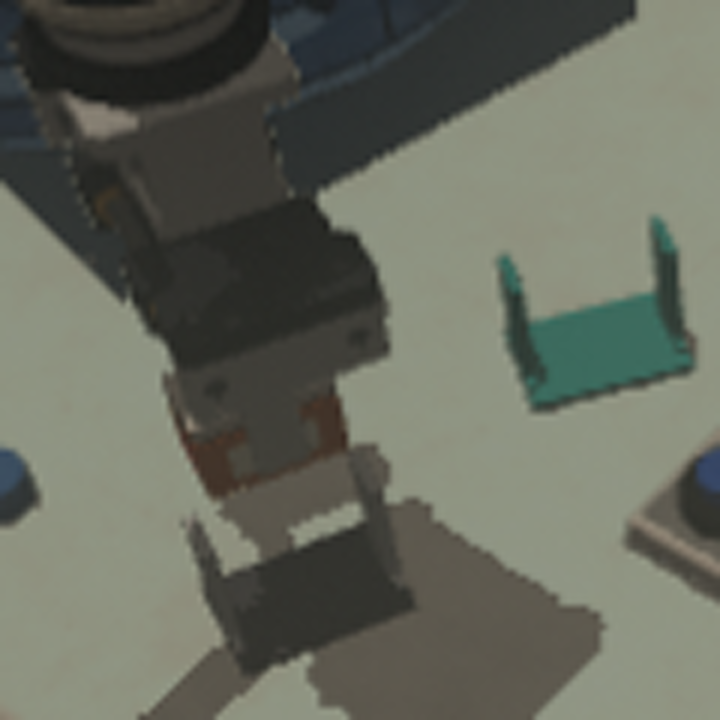

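View pics/b11.png

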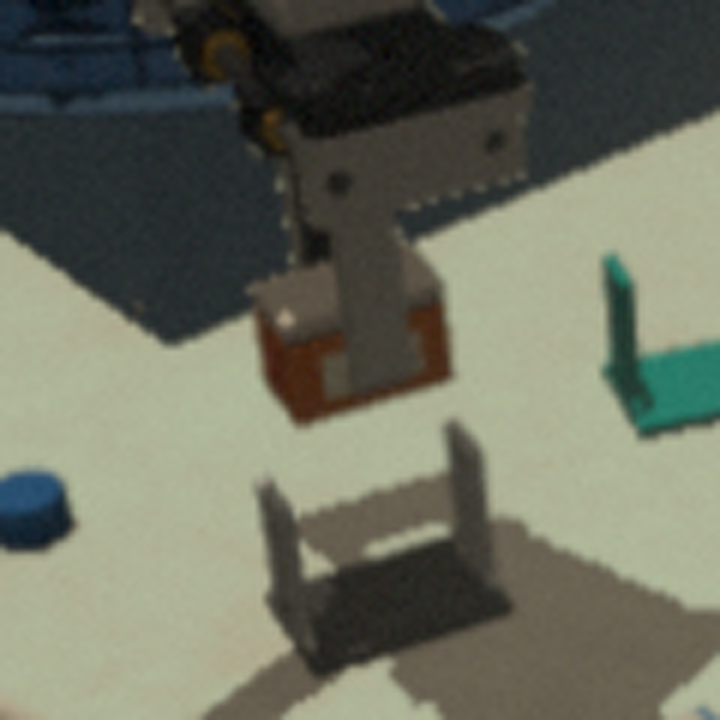

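View pics/w11.png

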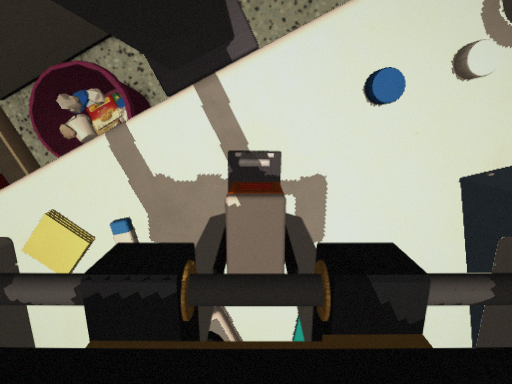

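```bash
python3 - <<'E'
from h import *
np.set_printoptions(precision=4,suppress=True)
a=snap("scene");b=snap("side");o=robot.get_obs();print(o["tool_pos"],o["ee_rot"])
fa=lambda p:(np.array(p)+.5)/6-.5+np.array((110,100)); fb=lambda p:(np.array(p)+.5)/6-.5+np.array((90,110))
def t(n,p,q):
    x,e=tri(a,fa(p),b,fb(q));print(n,x,round(e,4));return x
cl=t("casL",(217,497),(300,424));cr=t("casR",(348,450),(452,377))
rl=t("rackL",(245,672),(320,674));rr=t("rackR",(413,603),(511,605))
pl=t("plL",(190,520),(264,485)); pr=t("plR",(365,453),(456,428))
u=np.array([np.cos(-.4636),np.sin(-.4636)])
for n,x,y in(("cas",cl,cr),("rack",rl,rr),("pl",pl,pr)):
    d=(y-x)[:2];print(n,"mid.u",(x+y)[:2]@u/2,"len",np.linalg.norm(d),"ang",np.degrees(np.arctan2(d[1],d[0])))
for s,f,L in((a,fa,[(217,497),(348,450),(245,672),(413,603)]),(b,fb,[(300,424),(452,377),(320,674),(511,605)])):
    P=np.r_[plane(s,f(L[:2]),.091),plane(s,f(L[2:]),0.001)]
    print(P@np.r_[u,0],P.tolist())
print("tcp.u",o["tool_pos"][:2]@u)
E
python3 - <<'E'
from h import *
s=snap("side");crop(s,125,175,60,50,12,"b12")
s=snap("scene");crop(s,130,165,60,50,12,"a12")
E
```

```text
[0.4354 0.0307 0.1015] [ 3.1403 -0.0006  1.1072]
casL [0.4022 0.0276 0.0939] 0.0031
casR [ 0.4444 -0.0007  0.0989] 0.0019
rackL [0.3896 0.0248 0.0012] 0.0008
rackR [ 0.4522 -0.0083  0.0037] 0.0017
plL [0.4069 0.0556 0.0573] 0.0017
plR [0.4739 0.0275 0.0524] 0.0033
cas mid.u 0.37261914689773945 len 0.05081569414178118 ang -33.934318206351776
rack mid.u 0.3728074746275735 len 0.07076711002501877 ang -27.881233217270044
pl mid.u 0.3753326697632852 len 0.0725822905564808 ang -22.7791698786563
[0.349  0.4001 0.3378 0.4093] [[0.40432904068554826, 0.028306393221533555, 0.09099999999999997], [0.44932871246242984, 0.0040758939221445245, 0.09099999999999997], [0.38986690595273393, 0.024515232793276, 0.0010000000000000009], [0.45392145331437067, -0.007433782952150414, 0.0010000000000000009]]
[0.3476 0.4014 0.3372 0.4089] [[0.4050553349747625, 0.03280570639430258, 0.09099999999999997], [0.4533859641878096, 0.009137692292021105, 0.09099999999999997], [0.38970594923454754, 0.02536629183712502, 0.0010000000000000009], [0.4546878811217672, -0.004898278212949858, 0.0010000000000000009]]
tcp.u 0.3757614279358612
```

View pics/b12.png

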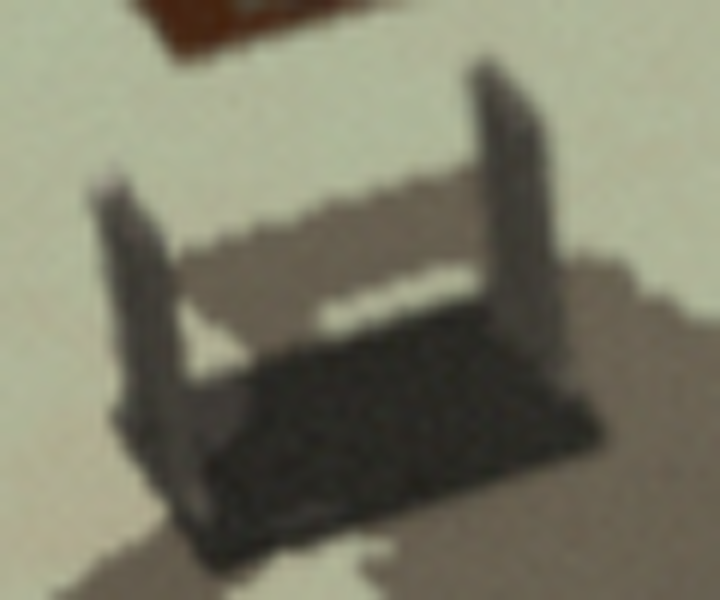

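View pics/a12.png

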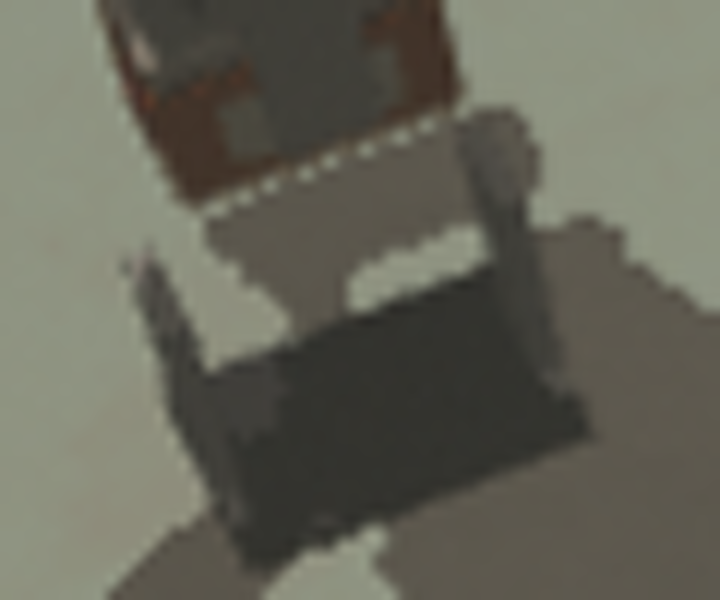

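The scene and side views agree that the cassette sits about 1 mm too far along the rack. Correcting that and lowering to just above the end plates for a direct comparison.

```bash
python3 -m handwheel '{"delta_pos":[[-1,-1,6],[0,0,8],[0,0,6],[0,0,4],[0,0,2],[0,0,0],[0,0,0],[0,0,0]],"rotation":[[0,0,0],[0,0,0],[0,0,0],[0,0,0],[0,0,0],[0,0,0],[0,0,0],[0,0,0]],"claw":[1,1,1,1,1,1,1,1]}'
python3 - <<'E'
from h import *
s=snap("side");crop(s,125,150,60,75,8,"b13")
s=snap("scene");crop(s,130,150,60,65,9,"a13")
s=snap("wrist");crop(s,200,120,110,170,4,"w13")
E
```

```text
time: 29.75
tool_pos: [0.4338, 0.0303, 0.0751]
ee_rot: [3.141, -0.0, 1.107]
wrist_force: [-0.1, -0.1, -1.0]
width: 0.0318
```

View pics/b13.png

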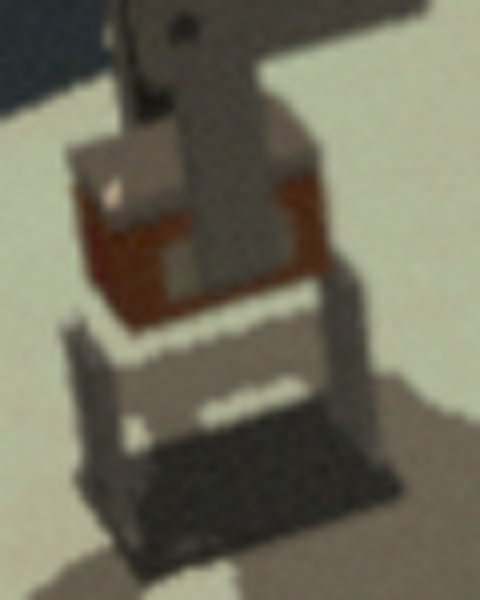

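View pics/a13.png

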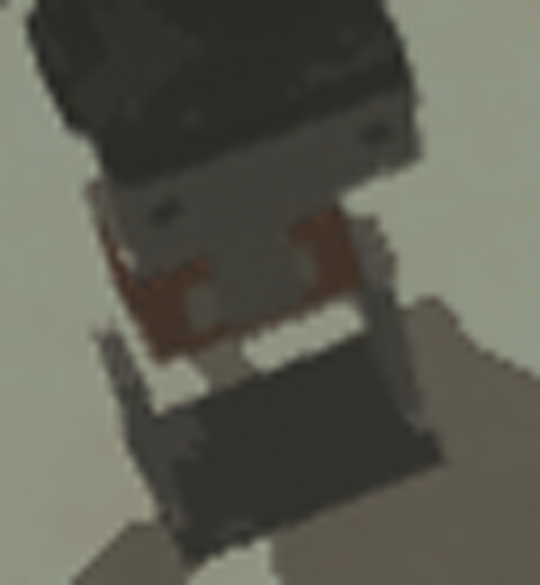

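View pics/w13.png

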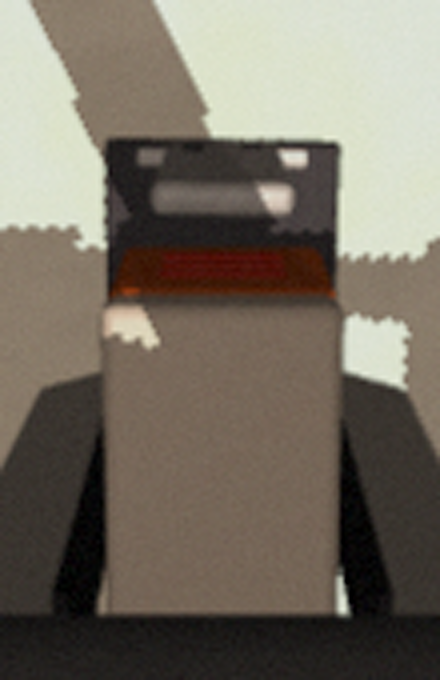

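```bash
python3 - <<'E'
from h import *
np.set_printoptions(precision=4,suppress=True)
w=snap("wrist");a=snap("scene");b=snap("side")
yaw=1.107;u=np.array([np.sin(yaw),-np.cos(yaw),0])
f=lambda o,k,p:(np.array(p)+.5)/k-.5+np.array(o)
F=lambda p:f((200,120),4,p)
print("w: plate outer/inner",plane(w,F([(222,181),(222,214)]),.062)@u,"cas bottom",plane(w,F([(222,249)]),.067)@u, "top",plane(w,F([(222,300)]),.107)@u,"base end",plane(w,F([(222,142)]),.006)@u, "tcp",robot.get_obs()["tool_pos"]@u)
A=lambda p:f((130,150),9,p);B=lambda p:f((125,150),8,p)
print("a cas LR",plane(a,A([(160,360),(360,290)]),.067)@u,"rack",plane(a,A([(195,562),(441,462)]),0.003)@u)
print("b cas LR",plane(b,B([(137,332),(330,272)]),.067)@u,"rack",plane(b,B([(145,580),(402,490)]),0.003)@u)
E
```

```text
w: plate outer/inner [0.3372 0.3428] cas bottom [0.3477] top [0.346] base end [0.3374] tcp 0.37433442208255147
a cas LR [0.3475 0.4003] rack [0.3388 0.4083]
b cas LR [0.3477 0.3993] rack [0.3359 0.4074]
```

All views agree within about 1 mm and the play is 3 mm, so I'm lowering it between the plates.

```bash
python3 -m handwheel '{"delta_pos":[[0,-0.4,4],[0,0,4],[0,0,4],[0,0,4],[0,0,4],[0,0,0],[0,0,0],[0,0,0]],"rotation":[[0,0,0],[0,0,0],[0,0,0],[0,0,0],[0,0,0],[0,0,0],[0,0,0],[0,0,0]],"claw":[1,1,1,1,1,1,1,1]}'
python3 - <<'E'
from h import *
s=snap("side");crop(s,125,150,60,75,8,"b14")
s=snap("wrist");crop(s,200,120,110,170,4,"w14")
E
```

```text
time: 31.05
tool_pos: [0.4335, 0.0304, 0.0551]
ee_rot: [3.141, -0.0, 1.107]
wrist_force: [-0.1, 0.4, -0.4]
width: 0.0317
```

View pics/b14.png

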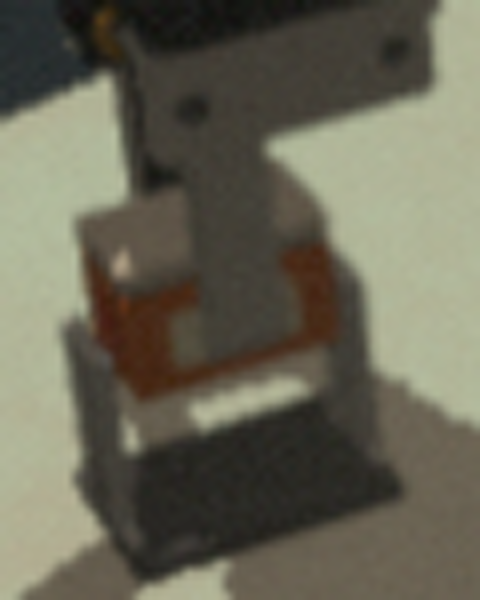

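View pics/w14.png

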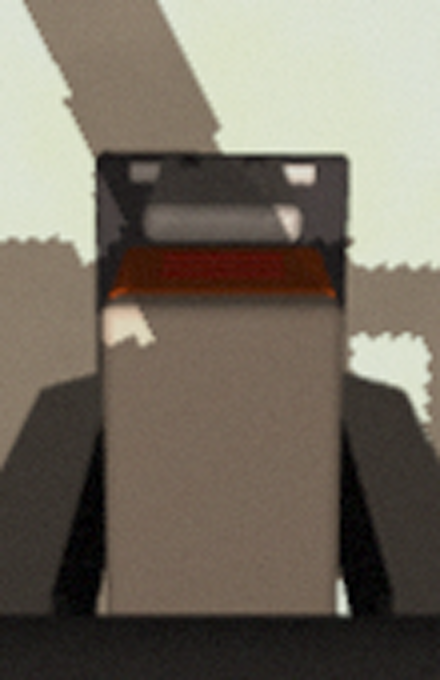

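It has entered between the plates with no contact force. Continuing down.

```bash
python3 -m handwheel '{"delta_pos":[[0,0,6],[0,0,8],[0,0,8],[0,0,7],[0,0,5],[0,0,3],[0,0,1],[0,0,0]],"rotation":[[0,0,0],[0,0,0],[0,0,0],[0,0,0],[0,0,0],[0,0,0],[0,0,0],[0,0,0]],"claw":[1,1,1,1,1,1,1,1]}'
python3 -m handwheel '{"delta_pos":[[0,0,0.7],[0,0,0.7],[0,0,0.5],[0,0,0.3],[0,0,0],[0,0,0],[0,0,0],[0,0,0]],"rotation":[[0,0,0],[0,0,0],[0,0,0],[0,0,0],[0,0,0],[0,0,0],[0,0,0],[0,0,0]],"claw":[1,1,1,1,1,1,1,1]}'
python3 - <<'E'
from h import *
s=snap("side");crop(s,125,150,60,75,8,"b15")
E
```

```text
time: 32.15
tool_pos: [0.4334, 0.0304, 0.017]
ee_rot: [3.141, -0.0, 1.107]
wrist_force: [-0.9, 0.1, -1.0]
width: 0.0319
time: 33.15
tool_pos: [0.4333, 0.0304, 0.0147]
ee_rot: [3.142, 0.0, 1.107]
wrist_force: [-0.5, -0.6, -0.8]
width: 0.0317
```

View pics/b15.png

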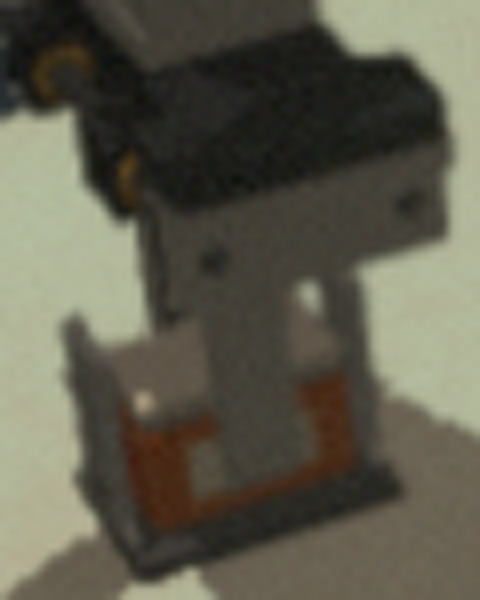

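Less than 1 mm remains. Lowering to contact.

```bash
python3 -m handwheel '{"delta_pos":[[0,0,0.4],[0,0,0.4],[0,0,0.3],[0,0,0.2],[0,0,0],[0,0,0],[0,0,0],[0,0,0]],"rotation":[[0,0,0],[0,0,0],[0,0,0],[0,0,0],[0,0,0],[0,0,0],[0,0,0],[0,0,0]],"claw":[1,1,1,1,1,1,1,1]}'
```

```text
time: 34.2
tool_pos: [0.4333, 0.0304, 0.0138]
ee_rot: [3.141, -0.0, 1.107]
wrist_force: [-2.7, 0.1, 5.7]
width: 0.0319
```

Contact at 5.7 N. Opening and lifting away.

```bash
python3 -m handwheel '{"delta_pos":[[0,0,0],[0,0,0],[0,0,0],[0,0,0],[0,0,-5],[0,0,-15],[0,0,-25],[0,0,-30]],"rotation":[[0,0,0],[0,0,0],[0,0,0],[0,0,0],[0,0,0],[0,0,0],[0,0,0],[0,0,0]],"claw":[-1,-1,-1,-1,-1,-1,-1,-1]}'
python3 -m handwheel '{"delta_pos":[[0,0,-30],[0,0,-30],[0,0,-30],[0,0,-20],[0,0,0],[0,0,0],[0,0,0],[0,0,0]],"rotation":[[0,0,0],[0,0,0],[0,0,0],[0,0,0],[0,0,0],[0,0,0],[0,0,0],[0,0,0]],"claw":[-1,-1,-1,-1,-1,-1,-1,-1]}'
python3 - <<'E'
from h import *
s=snap("side","b16f");crop(s,125,150,60,75,8,"b16")
s=snap("wrist","w16")
E
```

```text
time: 35.2
tool_pos: [0.4332, 0.0304, 0.0899]
ee_rot: [3.141, -0.0, 1.107]
wrist_force: [0.8, 0.8, -0.1]
width: 0.094
time: 36.2
tool_pos: [0.4328, 0.0305, 0.1974]
ee_rot: [-3.14, 0.001, 1.107]
wrist_force: [0.5, -0.4, -0.1]
width: 0.094
```

View pics/b16f.png

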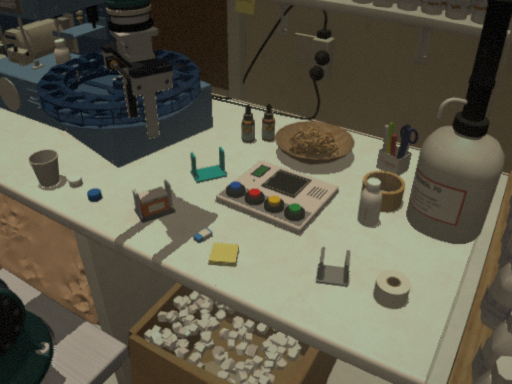

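View pics/b16.png

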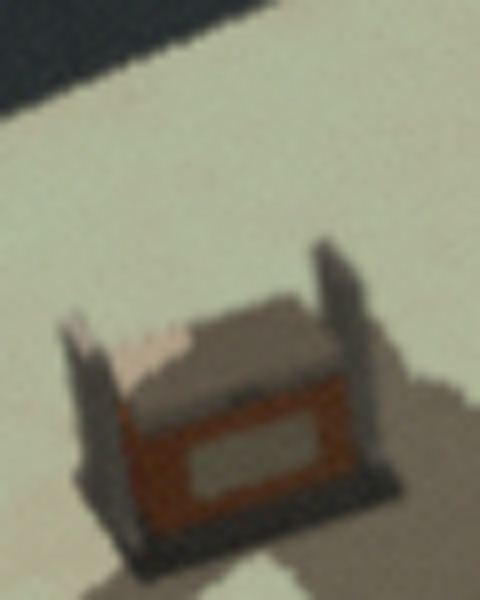

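View pics/w16.png

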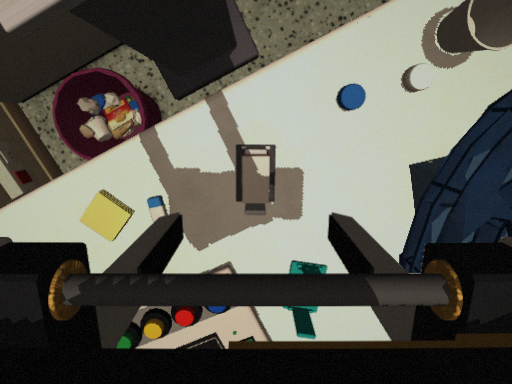

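The cassette stands flat and centred between the end plates at side pixel (154,203). All keys are up, the bottle, notes and eraser are at their first pixels, and the gripper is clear. Handing in.

```bash
python3 - <<'E'
from bench import robot
print(robot.close_job())
E
```

```text
the job is handed in; nothing more can be done
None
```

I finished the job in about 36 s and handed it in; no verdict came back. I took the orange cassette from the grey holder by its ends and set it on the pad. With it standing there, I pressed yellow, blue and green one at a time. Then I took it again by its long sides and lowered it into the dark steel rack.

- **Keys:** each press reached 12–15 N against the 4 N spring, all at the same height. I followed the spring back up only on yellow. I never touched the red key, and all four keys were up at the end.
- **Cassette:** it touched down on the rack's base plate at about 6 N. The last side and wrist pictures show it flat between the end plates and let go. I judged the final fit by eye; the last measurement, just before lowering, put it within about 1 mm of centre along the rack.
- **Bystanders:** the bottle, notes and eraser look unmoved in the last side picture, and the gripper was clear at about 0.2 m up.
- **Disagreement:** the wrist camera differed from the scene and side cameras by 2–4 mm in places. For the final approach I relied on where the cassette sat relative to the rack in each view.

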